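Lay the tilted mounting plate flat on its ratchet stand

TASK

The mounting plate on the tilt stand is propped up and its ratchet keeps it from going down. Press the black thumb tab of the pawl all the way down so that the ratchet is free, then push the free edge of the plate down until the plate lies flat on its rest, leaving the pawl free. Only press and push with the fingertips: do not lift the plate any higher, and leave the contactor, the screwdriver and the tape where they lie.

Things in the scene. Friction and masses are not known exactly. Their poses are not given: they have to be found in the camera images.
- stand: Grey steel tilt stand fixed to the bench. Origin on the bench under the middle of the plate's hinge axis; x level, from the hinge towards the plate's raised free edge, y along the hinge axis, z up. Base x -135 to +210, y -115 to +90 mm, 12 mm thick; cheeks at y = -108 and +82 mm, up to 88 mm high. Toothed sector (90 mm radius about the hinge) and pawl at y = -88 mm, beside the plate.
- plate (a joint): Tilt of the plate in rad: 0 = flat on its rest (hard stop), grows as the free edge rises; starts at 0.76 to 1.1. Stiff hinge: it stays where left; once the ratchet is free about 2 to 6 N at plate_push, square to the plate, swings it down. With the pawl engaged it stops at about 0.72, where the first of three teeth catches (the others: 0.44, 0.16).
- plate_push (a point): Point on the plate's top face in its bare free-edge strip, midway across: 190 mm from the hinge axis along the plate and 9 mm above the axis; moves with the plate (x outwards along it, z square to it). 79 mm above the bench at tilt 0. Plate 6 mm thick, 140 mm wide; edge 30 mm farther out. Bare from 115 mm from the hinge on; from 45 to 105 mm modules stand 53 mm above the face.
- plate_hinge (a point): Point on the plate's hinge axis, midway across the plate, 70 mm above the bench; does not move when the plate swings. The axis runs along the stand's y.
- pawl (a joint): Angle of the pawl about its pivot in rad: 0 = engaged in the teeth (as at the start), grows as the tab is pressed down, 0.45 = fully pressed (hard stop). The nose clears the teeth from about 0.25 on. Stiff pivot without spring: the pawl stays where it is left; about 2 N at the tab moves it.
- pawl_tab (a point): Centre of the top face of the pawl's black thumb tab, a flat pad 32 x 32 x 6 mm, level at the start, at the end of the stand away from the plate. Starts 78 mm above the bench, goes down about 29 mm when fully pressed; nothing lies under it or straight above it. Moves with the pawl.
- pawl_pivot (a point): Pivot axis of the pawl (parallel to the hinge axis, 60 mm above the bench). The tab's centre lies 62 mm beyond it, away from the plate, and 18 mm above it when the pawl is at 0.
- contactor: Bystander, loose: black block 45 x 45 mm, 65 mm high with a white top, 0.25 kg, on the bench near the pawl. Origin at the centre of its underside, z up.
- driver: Bystander, loose: screwdriver 190 mm long with a grey handle, lying on the bench along its own x, beyond the free-edge end of the stand, across it.
- tape: Bystander, loose: black ring (roll of tape) 70 mm across, 18 mm high, flat on the bench, on the side of the stand away from the robot. Origin at the centre of its underside.

How it is judged (in metres and radians):
On the way, in this order (a step that is already met when the one before it is completed fails the run):
1. the pawl is pressed free while the plate is still up on its top tooth (value of joint pawl above 0.33 rad and value of joint plate above 0.62 rad), for 0.1 s.
2. the plate is pushed down flat with the pawl free (value of joint plate below 0.05 rad and value of joint pawl above 0.25 rad), for 0.2 s.
At the end, for the whole second after the job is handed in: The plate lies flat (tilt under 0.05 rad) with the pawl still free (over 0.25 rad), and contactor, screwdriver and tape are within 30 mm of where they started (all of step 2 and distance of each of contactor, driver, tape from where it was at the start of the episode below 0.03 m); the robot touches nothing.
It fails at once if the plate is lifted above where it was propped (tilt over 1.2 rad) (value of joint plate above 1.2 rad).
It fails at once if a bystander is lifted or displaced by more than 30 mm (distance of any of contactor, driver, tape from where it was at the start of the episode above 0.03 m).
It also fails if it takes over 48 s, if anything falls off the work surface, if the arm or the gripper's body presses on something with over 40 N, if the wrist force passes 120 N, or if a joint passes its speed limit or range.

ROBOT

A 7-joint arm with a two-finger parallel gripper is mounted at the origin on the work surface. World frame = base frame: x ahead of the robot, y to its left, z up, the work surface at z = 0. Lengths are in mm, angles in rad, forces in N, time in s.
With the tool pointing down it reaches from about 400 to 875 mm from the base axis. Payload 4.4 kg.
Tool frame: the origin (TCP) lies on the mounting face of the last link; the fingertips stand 173 mm ahead of it and the grasp point (between the pads) lies 155 mm ahead of it; z points along the fingers, x is the direction in which the jaws open and shut, and the axes are right-handed (so a half turn about z gives the same grasp; the last joint's range is limited). The gripper opens to 85 mm and grips with 20 to 120 N. Pads are 22 mm wide; open, the fingers measure 114 mm over their backs; the gripper's body (76 mm by 85 mm) begins 54 mm behind the grasp point. The pads swing forward as they close: fully open they stand 13 mm farther back than shut.
Start: joints at [-0.066, 0.628, 0.038, 1.517, -0.027, 0.996, -0.02], TCP at [650.012, 0.021, 404.713] pointing down, gripper open.
Joint ranges: [-3.06, 3.06], [-0.37, 2.12], [-1.25, 1.32], [0.18, 2.47], [-1.1, 4.24], [0.23, 1.98], [-2.94, 2.94]. Speed limits (rad/s): [2.57, 2.57, 3.14, 3.14, 3.14, 3.14, 3.14].

INTERFACE

Orientations are given as a rotation vector (axis times angle).
In Python, from workcell import env, eyes, order gives the robot as it stands. The module is installed in compiled form; this text tells all that it offers.
- The arm moves only by the tool servo_tool, never from a script. Its argument "commands" is a list of rows, each a list of 7 numbers: the shift along the tool's x, y, z in cm, then the turn, a rotation vector about the tool's x, y, z in degrees, then the finger opening in cm, from 0 to 8.54. In form: [[x, y, z, wx, wy, wz, hand], ...]. A call has 1 to 20 rows; each row is the pose to reach, as a shift and turn from the pose measured when the call began, along the tool's axes at that moment; what a row does not reach only later rows make up. A row lasts 1/8 s, in which the tool goes at most 62.5 mm and 10.7 degrees, less where a joint would pass 70% of its speed; a pose out of reach is approached as far as the arm can. A call with a gripper value outside its range is refused whole. The fingers move at their own pace and stop on an object; "newtons" is the grip in N (left out, the last holds). Time passes only in rows, so rows that repeat a pose let the fingers close. It gives the time, the measured TCP pose, the force and the opening at its end, in the units of the state.
- env.state(): the state, without advancing time (a new reading comes with each control period).
- eyes.snapshot(name): name is "scene" or "side" or "wrist"; returns (picture, depth): 420x560x3 uint8, red, green, blue; 420x560 float32, mm along the optical axis (not along the pixel's ray), 0 where there is no reading.
- eyes.camera_info(name): a dict with "fov_y" (degrees; the focal length in pixels is half the picture's height over the tangent of half this angle, whatever the lens; pixels are square), "cx", "cy" (the principal point, pixels), "R" (3x3) and "t" (3): a world point X has camera coordinates R X + t; the wrist camera has in their place "tool_from_camera" (4x4, takes a point from camera to tool coordinates, whose origin is the TCP and whose axes are the tool frame's). Camera axes: x right, y down, z forward; pixel columns grow to the right and rows downward; lengths in mm; the calibration is good to about 2 mm. A picture is of the moment at which its call begins: read the wrist's pose just before it. camera_info takes no time and is no camera call.
- order.job_done(): hands the job in, once; it reports no verdict.
The state is a dict: "clock": time; "q": joint angles; "dq": joint speeds; "joint_efforts": joint torques, N m; "eef_pos": TCP position; "orientation": TCP orientation; "force": force on the tool from outside, world axes, zero at the start; "ft_torque": the same for the moment, N m; "width": opening from 0.0 (shut) to 1.0 (fully open).
Only numpy, scipy, OpenCV 4.12 (cv2) and the standard library are available. Lean on these libraries where they do the work, as an engineer would, in place of code of your own. Each camera call takes 0.05 s, during which the arm holds its last target.

## Working session

There is one attempt and no reset: what is moved stays moved. The work goes in short steps, Python scripts to look and compute and a tool call to move; the robot and the scene stay as the last step left them, time stands still between calls to the robot, and variables do not carry over. Pictures are saved under pics/ and viewed, and the job is handed in when it is done.

Besides the shell and the picture viewer there is one more tool, called after ">>>" by a JSON object that holds its "fn" and its "kwargs", one argument or row to a line. servo_tool: Moves the arm, as the interface text tells. Its arguments: {"type":"object","properties":{"commands":{"type":"array"},"newtons":{"type":"number"}},"required":["commands"]}

```bash
mkdir -p pics
python3 - <<'E'
from workcell import env,eyes
import cv2,numpy as np
print(env.state())
for n in ["scene","side","wrist"]:
    p,d=eyes.snapshot(n); np.savez(f"{n}0.npz",p=p,d=d); cv2.imwrite(f"pics/{n}0.png",p[:,:,::-1]); 
    i=eyes.camera_info(n); print(n,i)
E
```

```text
{'clock': 0.0, 'q': array([-0.06581785,  0.6293276 ,  0.03844883,  1.51839337, -0.02704152,
        0.9962954 , -0.01997771]), 'dq': array([-1.14181188e-03, -8.41671304e-05, -5.39041644e-04,  8.44502627e-04,
        1.24537809e-03, -7.04778727e-04, -5.95848124e-04]), 'joint_efforts': array([-1.11932164e-03, -5.63405585e+01,  1.22606792e+00, -1.93450052e+01,
        1.09587883e-02,  1.05136272e-02, -8.84369996e-06]), 'eef_pos': array([6.49693797e+02, 4.70963207e-02, 4.03792781e+02]), 'orientation': array([-3.14158518e+00, -1.79203397e-05,  2.99394012e-03]), 'force': array([ 0.86349446,  0.3084778 , -0.6123824 ]), 'ft_torque': array([0.00757352, 0.00377566, 0.00472513]), 'width': 0.99858038687913}
scene {'fov_y': 57.23285137739984, 'cx': 279.12856467516724, 'cy': 211.63496968428905, 'R': array([[ 0.14388591,  0.98952869,  0.01139354],
       [ 0.75083281, -0.10166314, -0.6526214 ],
       [-0.6446293 ,  0.10245767, -0.75759851]]), 't': array([-125.94197672, -352.95379139, 1321.51115859])}
side {'fov_y': 45.67695358047585, 'cx': 284.98854622200616, 'cy': 209.46797005397667, 'R': array([[ 0.96441507, -0.26422233, -0.00949442],
       [-0.15913281, -0.55141045, -0.81891591],
       [ 0.21114055,  0.79128571, -0.57383498]]), 't': array([-508.72497595,  187.42252567,  978.78985033])}
wrist {'fov_y': 71.63255539116726, 'cx': 276.3322193565532, 'cy': 205.22432460493428, 'tool_from_camera': array([[ 9.99998495e-01,  1.10194255e-03, -1.34008184e-03,
         1.58651060e-02],
       [-6.65271932e-04,  9.56900807e-01,  2.90414192e-01,
        -7.45416008e+01],
       [ 1.60234515e-03, -2.90412863e-01,  9.56900100e-01,
         3.10221709e+01],
       [ 0.00000000e+00,  0.00000000e+00,  0.00000000e+00,
         1.00000000e+00]])}
```

View pics/scene0.png

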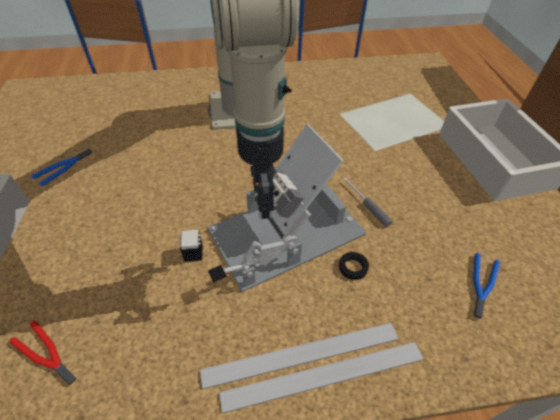

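View pics/side0.png

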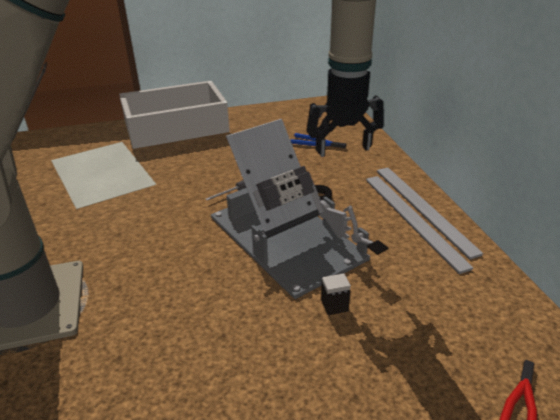

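View pics/wrist0.png

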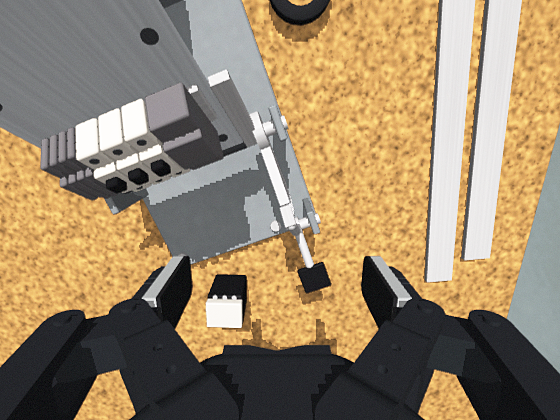

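The wrist view shows the tab at about (314,277), with the contactor beside it at (227,302). In the side view the tab is at (377,247) and the plate face is around (265,155). In the scene view the tab is at (218,273). Next I turn these into positions.

```bash
cat > h.py <<'E'
import numpy as np,cv2
from scipy.spatial.transform import Rotation as Ro
from workcell import env,eyes
def cam(n,s=None):
    i=eyes.camera_info(n); f=210/np.tan(np.radians(i["fov_y"]/2))
    if n!="wrist":
        R=np.array(i["R"]).T; c=-R@np.array(i["t"])
    else:
        s=s or env.state(); T=np.array(i["tool_from_camera"]); Rt=Ro.from_rotvec(s["orientation"]).as_matrix()
        R=Rt@T[:3,:3]; c=Rt@T[:3,3]+s["eef_pos"]
    return f,i["cx"],i["cy"],R,c
def ray(C,u,v):
    f,cx,cy,R,c=C; return c,R@np.array([(u-cx)/f,(v-cy)/f,1])
def onz(C,u,v,z):
    c,d=ray(C,u,v); return c+d*(z-c[2])/d[2]
def cloud(C,D):
    f,cx,cy,R,c=C; v,u=np.mgrid[:420,:560]
    P=np.stack([(u-cx)/f*D,(v-cy)/f*D,D],-1); return P@R.T+c
def proj(C,X):
    f,cx,cy,R,c=C; p=(np.asarray(X)-c)@R; return p[...,:2]/p[...,2:]*f+[cx,cy]
E
python3 - <<'E'
from h import *
def blob(n,box):
    z=np.load(n+"0.npz"); g=z["p"].max(2); m=np.zeros_like(g); x0,y0,x1,y1=box
    m[y0:y1,x0:x1]=(g[y0:y1,x0:x1]<60)
    k,l,st,ce=cv2.connectedComponentsWithStats(m); j=1+np.argmax(st[1:,4]); 
    return ce[j],st[j],np.median(z["d"][l==j]),l==j
for n,b in [("wrist",(292,255,338,298)),("side",(362,232,395,262)),("scene",(205,262,232,286))]:
    C=cam(n); ce,st,d,m=blob(n,b); P=cloud(C,np.load(n+"0.npz")["d"])[m]
    print(n,ce,st,onz(C,*ce,77),np.median(P,0))
# plate plane by side depth
C=cam("side");P=cloud(C,np.load("side0.npz")["d"])
q=P[135:170,245:285].reshape(-1,3);c=q.mean(0);U=np.linalg.svd(q-c)[2] if 0 else np.linalg.svd((q-c),full_matrices=False)[2]
nn=U[2]*np.sign(U[2][2]);print("plate",c,nn,"resid",np.std((q-c)@nn),"tilt",np.arccos(nn[2]),"dir",np.degrees(np.arctan2(-nn[1],-nn[0])))
Cw=cam("wrist");Cs=cam("scene")
for n,box in [("scene",(180,205,380,290)),("side",(205,190,370,300)),("wrist",(130,0,330,270))]:
    z=np.load(n+"0.npz");Q=cloud(cam(n),z["d"]); m=np.zeros((420,560),bool);x0,y0,x1,y1=box
    m[y0:y1,x0:x1]=True; m&=(abs(Q[...,2]-12)<4)
    hsv=cv2.cvtColor(z["p"],cv2.COLOR_RGB2HSV); m&=hsv[...,1]<70
    q=Q[m][:,:2].astype(np.float32); print(n,len(q),cv2.minAreaRect(q))
    np.save(n+"base.npy",q)
q=np.vstack([np.load(n+"base.npy") for n in("scene","side","wrist")]);print(cv2.minAreaRect(q),cv2.boxPoints(cv2.minAreaRect(q)))
print("contactor",onz(Cw,225,313,65))
for n in("scene","side"):
    b=cv2.imread(f"pics/{n}0.png");
a=cv2.imread("pics/side0.png")[100:320,190:400];cv2.imwrite("pics/side0z.png",cv2.resize(a,None,fx=2.7,fy=2.7))
E
```

```text
wrist [313.74769231 277.32153846] [298 262  33  31 650] [ 691.9527715 -101.7127268   77.       ] [ 692.07023328 -101.39772027   77.47189853]
side [372.72653061 248.55102041] [362 241  26  21 245] [ 678.47697163 -110.99031072   77.        ] [688.77837001 -99.7761109   74.8393416 ]
scene [216.95151515 273.46060606] [209 266  17  16 165] [ 694.76133921 -105.9621263    77.        ] [ 695.42382575 -105.81609908   78.23246524]
plate [514.74698862 108.9465925  204.19489164] [0.13736498 0.44166565 0.88660156] resid 21.305961317088354 tilt 0.4808511541604198 dir -107.27651706604948
scene 5240 ((588.3936767578125, 60.92329406738281), (488.77752685546875, 233.4589080810547), 88.23387145996094)
side 5480 ((577.0311889648438, 112.4876708984375), (298.621826171875, 410.6834716796875), 19.629606246948242)
wrist 18809 ((585.7823486328125, 38.6480712890625), (222.28622436523438, 313.3652038574219), 1.6325989961624146)
((595.079833984375, 75.95497131347656), (305.3570556640625, 493.93896484375), 20.329574584960938) [[ 366.10962  254.49712]
 [ 537.71375 -208.67426]
 [ 824.05005 -102.58717]
 [ 652.4459   360.5842 ]]
contactor [ 584.9683791 -159.4038475   65.       ]
```

View pics/side0z.png

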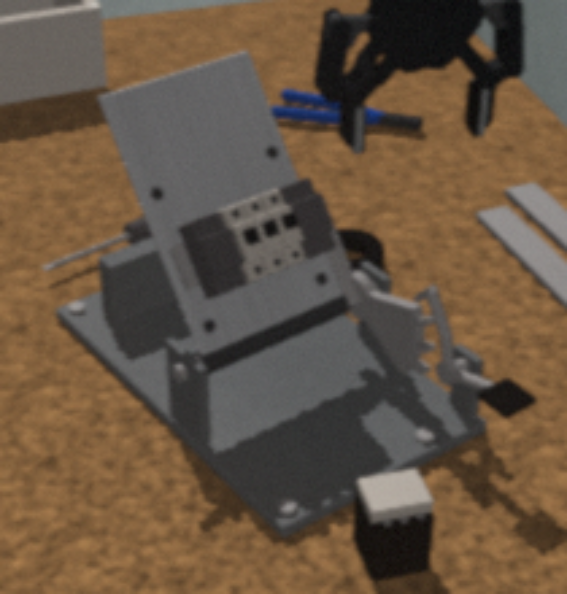

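In the zoomed side view (2.7x, crop origin 190,100), the plate's top corners are at (105,98) and (248,53). The base corners are at (60,312), (283,535) and (483,430), and the tab centre is at (507,397).

Run:
```python
from h import *
C=cam("side"); Z=lambda x,y:(190+x/2.7,100+y/2.7)
A,B,D=[onz(C,*Z(*p),12) for p in[(60,312),(283,533),(483,430)]]
print("A,B,D",A,B,D,"lens",np.linalg.norm(A-B),np.linalg.norm(D-B))
print("tab",onz(C,*Z(507,397),78))
ex=A-B;ex/=np.linalg.norm(ex);
ey2=B-D;ey2/=np.linalg.norm(ey2);print("ang",np.degrees(np.arctan2(ex[1],ex[0])),np.degrees(np.arctan2(ey2[1],ey2[0]))-90)
# plate plane via masked depth
z=np.load("side0.npz");P=cloud(C,z["d"])
m=np.zeros((420,560),np.uint8);pts=np.array([Z(130,110),Z(235,75),Z(262,140),Z(165,180)]).astype(int);cv2.fillPoly(m,[pts],1)
q=P[m>0];q=q[q[:,2]>60];c=np.median(q,0)
for _ in range(3):
    U=np.linalg.svd(q-c,full_matrices=False)[2];n=U[2]*np.sign(U[2][2]);r=(q-c)@n;q=q[abs(r)<max(3,2*r.std())];c=q.mean(0)
print("plate",c,n,r.std(),len(q),"tilt",np.arccos(n[2]),"dir",np.degrees(np.arctan2(-n[1],-n[0])))
for p in[(105,98),(248,53)]:
    o,d=ray(C,*Z(*p));print("topcorner",o+d*((c-o)@n)/(d@n))
# wrist: base corner B,D
```

```text
A,B,D [395.86286523 181.28688441  12.        ] [ 510.20371054 -136.04090377   12.        ] [693.67310334 -70.53310621  12.        ] lens 337.2992055486136 194.8134739577257
tab [ 689.43946692 -110.48061014   78.        ]
ang 109.815313018324 -250.35088046703927
plate [513.14640303 116.50112659 214.79328666] [-0.14848911  0.48850392  0.85983423] 17.28153185324577 1169 tilt 0.5358514166782185 dir -73.09245442986946
topcorner [ 293.6344707  -949.82477193  782.70420657]
topcorner [ 278.51400381 -940.21495304  774.63328001]
```

Run:
```python
import cv2
a=cv2.imread("pics/wrist0.png")[:330,30:350];cv2.imwrite("pics/w0z.png",cv2.resize(a,None,fx=1.8,fy=1.8))
a=cv2.imread("pics/scene0.png")[120:300,170:410];cv2.imwrite("pics/s0z.png",cv2.resize(a,None,fx=3,fy=3))
```

```text
(no output)
```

View pics/s0z.png

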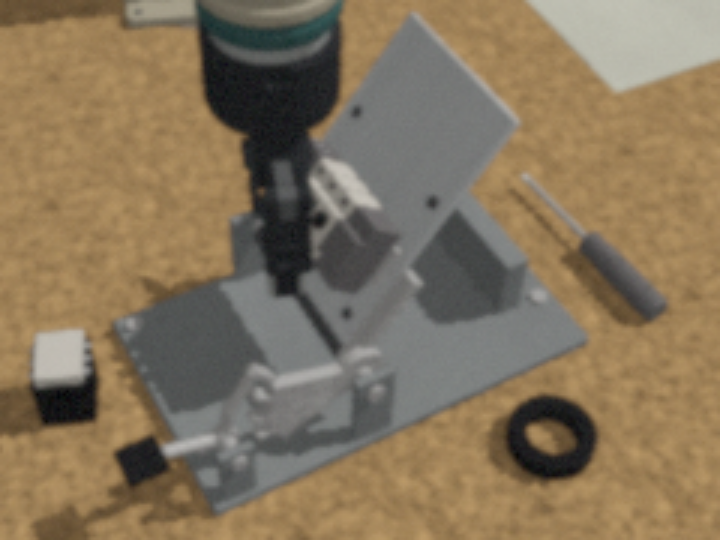

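View pics/w0z.png

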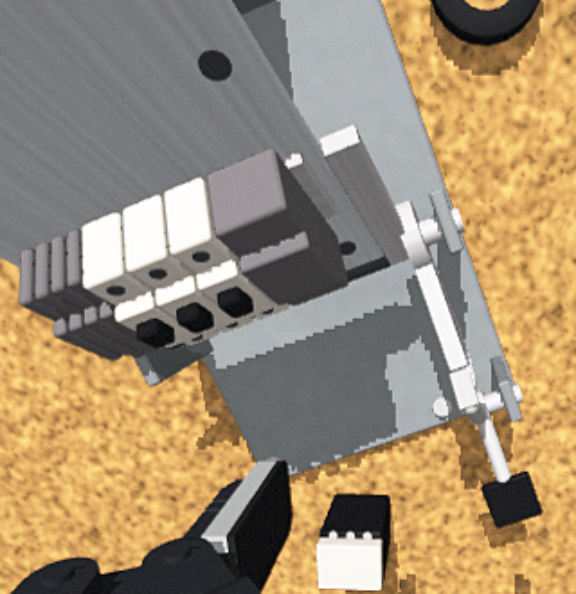

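Scene zoom (3x, crop origin 170,120): base corners at (217,511), (587,341) and (117,328), plate top corners at (413,14) and (518,123). In the wrist zoom (1.8x, crop origin 30,0), base corner D is at about (513,395) and the tab centre at (512,499).

Run:
```python
from h import *
from scipy.optimize import least_squares
Cs,Cc,Cw=cam("side"),cam("scene"),cam("wrist")
S=lambda x,y:(190+x/2.7,100+y/2.7); K=lambda x,y:(170+x/3,120+y/3); W=lambda x,y:(30+x/1.8,y/1.8)
obs=[(Cs,S(60,312),(210,90)),(Cs,S(283,535),(-135,90)),(Cs,S(483,430),(-135,-115)),
(Cc,K(217,511),(-135,-115)),(Cc,K(587,341),(210,-115)),(Cc,K(117,328),(-135,90))]
w=[onz(C,*p,12)[:2] for C,p,_ in obs]; L=np.array([o[2] for o in obs],float)
def tf(v,l): c,s=np.cos(v[2]),np.sin(v[2]); return np.array(v[:2])+l@np.array([[c,s],[-s,c]])
r=least_squares(lambda v:(tf(v,L)-w).ravel(),[545,19,np.radians(109.7)],loss="soft_l1",f_scale=4)
v=r.x;print("origin",v[:2],"yaw",np.degrees(v[2]));print((tf(v,L)-w).round(1))
ex=np.array([np.cos(v[2]),np.sin(v[2]),0]);ey=np.array([-ex[1],ex[0],0]);O=np.array([*v[:2],0])
np.save("frame.npy",v)
# top corners: y=+70 is side-left(105,98)? 
for C,p,y in[(Cs,S(105,98),70),(Cs,S(248,53),-70),(Cc,K(413,14),70),(Cc,K(518,123),-70)]:
    o,d=ray(C,*p);t=(y-(o-O)@ey)/(d@ey);X=o+t*d;x=(X-O)@ex;z=X[2]-70
    print("corner",X,"loc",x,z,"rad",np.hypot(x,z),"tilt",np.arctan2(z,x)-np.arctan2(6,220))
for n,T in[("w",onz(Cw,*W(512,499),78)),("w2",onz(Cw,313.7,277.3,77)),("side",onz(Cs,*S(507,397),78)),("scene",onz(Cc,*K(143,460),78))]:
    print("tab",n,T,(T-O)@ex,(T-O)@ey)
for n in("contactor",): X=onz(Cw,225,313,65);print(X,(X-O)@ex,(X-O)@ey)
```

```text
origin [550.85837003  21.76122037] yaw 109.92578332365412
[[ -1.2   7.2]
 [  2.6   2.1]
 [ 11.3   4.6]
 [  0.2  -8.3]
 [ -1.4  -1.1]
 [-10.1  -9.7]]
corner [442.4402516  115.44491869 248.14332419] loc 125.02449253738996 178.14332419221398 rad 217.63769822455882 tilt 0.9315841693408005
corner [570.28182936 173.57731959 242.59680378] loc 136.10804074445042 172.59680377531294 rad 219.80685937601413 tilt 0.8757858190533898
corner [438.76691559 125.57814754 244.37045423] loc 135.8029768618895 174.37045422818005 rad 221.01471406287124 tilt 0.8818389191906073
corner [570.7691872  172.23289903 247.05403736] loc 134.67801126936916 177.0540373607522 rad 222.45516147128384 tilt 0.8932413729032553
tab w [ 692.60259906 -100.98655186   78.        ] -163.70626836970038 -91.42592492551019
tab w2 [ 691.89694489 -101.68490761   77.        ] -164.12232814009622 -90.52451335660959
tab side [ 689.43946692 -110.48061014   78.        ] -171.55395969965434 -85.21655392577946
tab scene [ 695.28931078 -104.38875641   78.        ] -167.8204379356915 -92.7923159532472
[ 584.9683791 -159.4038475   65.       ] -181.94437711661416 29.673526456135402
```

The measurements agree well: tab at about (692,-103,78), stand origin at about (551,22) with yaw 110°, and tilt about 0.89. I'll shut the fingers and go above the tab, aimed slightly outboard.

>>> {"fn": "servo_tool", "kwargs": {
  "commands": [
    [1.5,3.5,0,0,0,0,0],
    [3,7,0,0,0,0,0],
    [4.3,10.6,2,0,0,0,0],
    [4.3,10.6,6,0,0,0,0],
    [4.3,10.6,10,0,0,0,0],
    [4.3,10.6,12.5,0,0,0,0],
    [4.3,10.6,13,0,0,0,0],
    [4.3,10.6,13,0,0,0,0]
  ],
  "newtons": 40
}}

```text
clock: 1.15
eef_pos: [692.8, -106.0, 274.3]
orientation: [3.141, 0.0, -0.002]
force: [0.1, -0.1, 1.2]
width: 0.002
```

Run:
```python
from h import *
s=env.state();print(s["clock"],s["eef_pos"],s["orientation"],s["force"],s["width"])
a=[]
for n in("side","wrist"):
    p,d=eyes.snapshot(n);p=p[:,:,::-1].copy();cv2.imwrite(f"pics/{n}1.png",p);a.append(p)
side=cv2.resize(a[0][100:320,250:450],(381,420));cv2.imwrite("pics/c1.png",np.hstack([side,cv2.resize(a[1],(419,420)) if 0 else a[1][:, 80:480]]))
```

```text
1.15 [ 692.82973679 -106.00280288  274.26674639] [ 3.14148720e+00  4.33590741e-05 -1.73834034e-03] [ 0.09545051 -0.09085135  1.18625546] 0.0021710710391178033
```

View pics/c1.png

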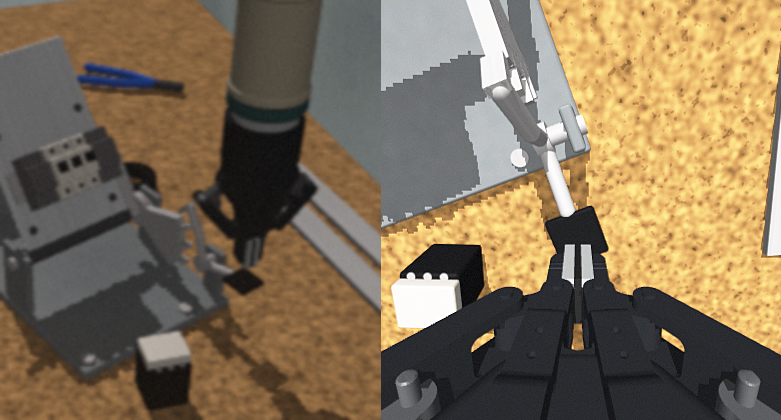

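The fingertips sit over the tab: wrist crop (577,245), tab centre at about (577,230). The contactor is well clear. Next, press down.

>>> {"fn": "servo_tool", "kwargs": {
  "commands": [
    [0,0,1,0,0,0,0],
    [0,0,1.8,0,0,0,0],
    [0,0,2.3,0,0,0,0],
    [0,0,2.8,0,0,0,0],
    [0,0,3.3,0,0,0,0],
    [0,0,3.8,0,0,0,0],
    [0,0,4.2,0,0,0,0],
    [0,0,4.5,0,0,0,0],
    [0,0,4.5,0,0,0,0]
  ]
}}

```text
clock: 2.38
eef_pos: [693.2, -105.9, 230.1]
orientation: [3.142, 0.0, 0.001]
force: [0.7, -1.9, 1.1]
width: -0.002
```

>>> {"fn": "servo_tool", "kwargs": {
  "commands": [
    [0,0,0.2,0,0,0,0],
    [0,0,0.4,0,0,0,0],
    [0,0,0.6,0,0,0,0],
    [0,0,0.7,0,0,0,0],
    [0,0,0.7,0,0,0,0]
  ]
}}

```text
clock: 3.0
eef_pos: [693.4, -105.6, 225.6]
orientation: [-3.141, -0.0, -0.002]
force: [-3.5, -0.5, 16.5]
width: -0.001
```

Run:
```python
from h import *
s=env.state();print(s["clock"],s["eef_pos"],s["force"])
a=[]
for n in("side","scene"):
    p,d=eyes.snapshot(n);p=p[:,:,::-1].copy();cv2.imwrite(f"pics/{n}2.png",p);a.append(p)
cv2.imwrite("pics/c2.png",np.hstack([cv2.resize(a[0][170:290,300:420],(400,400)),cv2.resize(a[1][200:300,190:290],(400,400))]))
```

```text
3.0 [ 693.38734539 -105.62156804  225.62568914] [-3.49667449 -0.45326304 16.5078094 ]
```

View pics/c2.png

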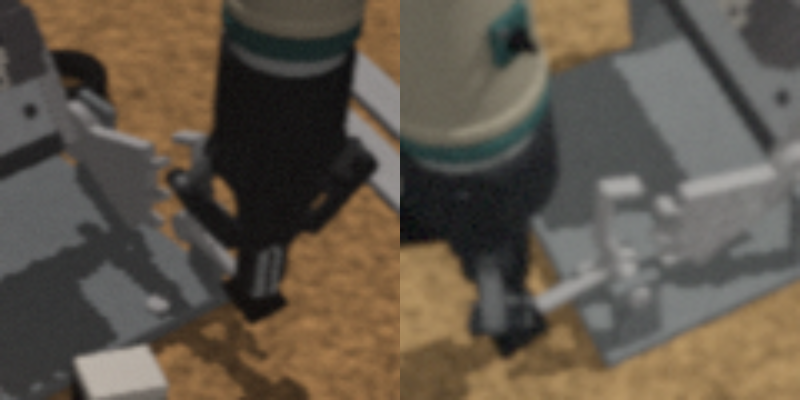

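The tab has hit its hard stop (16.5 N, tip z about 53) and the nose is clear of the teeth. Next I go straight up and over to the hinge side of plate_push.

>>> {"fn": "servo_tool", "kwargs": {
  "commands": [
    [0,0,-3,0,0,0,0],
    [0,0,-8,0,0,0,0],
    [0,0,-13,0,0,0,0],
    [0,0,-18,0,0,0,0],
    [0,0,-23,0,0,0,0],
    [-2.5,-3,-24,0,0,0,0],
    [-5,-6,-24,0,0,0,0],
    [-7.5,-9,-24,0,0,0,0],
    [-10,-12,-24,0,0,0,0],
    [-12.5,-15,-24,0,0,0,0],
    [-15,-18,-24,0,0,0,0],
    [-17,-20.4,-23,0,0,0,0],
    [-17,-20.4,-21,0,0,0,0],
    [-17,-20.4,-20,0,0,0,0],
    [-17,-20.4,-20,0,0,0,0]
  ]
}}

```text
clock: 4.97
eef_pos: [522.8, 98.2, 424.6]
orientation: [-3.141, 0.0, 0.001]
force: [0.3, -0.5, 0.5]
width: -0.003
```

Run:
```python
from h import *
s=env.state();print(s["clock"],s["eef_pos"],s["orientation"],s["force"])
a=[]
for n in("side","scene"):
    p,d=eyes.snapshot(n);p=p[:,:,::-1].copy();cv2.imwrite(f"pics/{n}3.png",p);a.append(p)
cv2.imwrite("pics/c3.png",np.hstack([cv2.resize(a[0][80:300,190:410],(400,400)),cv2.resize(a[1][100:300,190:390],(400,400))]))
```

```text
4.975 [522.81639045  98.22082507 424.62880482] [-3.14140718e+00  1.93947461e-04  1.42227973e-03] [ 0.3098383  -0.51084783  0.5031254 ]
```

View pics/c3.png

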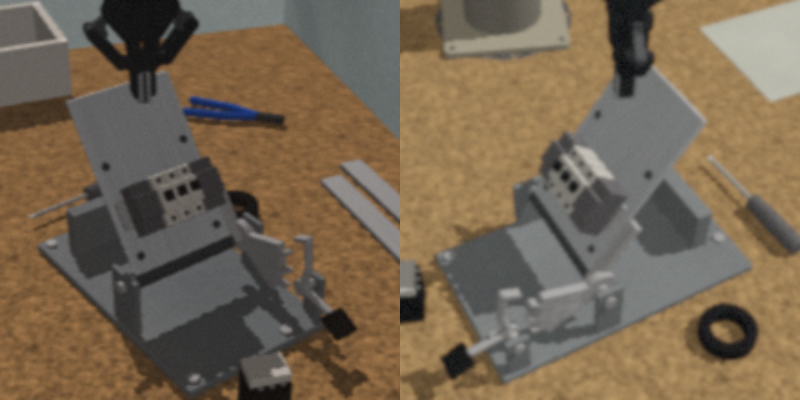

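Both views show the pawl tab down and its nose clear, with the plate still up. The tip is in front of the free-edge strip, side crop (143,95). Next I work out the arc.

Run:
```python
from h import *
s=env.state();v=np.load("frame.npy");ex=np.array([np.cos(v[2]),np.sin(v[2]),0]);O=np.array([*v[:2],0])
R=Ro.from_rotvec(s["orientation"]).as_matrix()
for t in[.95,.89,.8,.7,.6,.5,.4,.3,.2,.1,.05,0,-.02]:
    x=190*np.cos(t)-9*np.sin(t)-14*np.sin(max(t,0));z=70+190*np.sin(t)+9*np.cos(t)
    X=O+x*ex+[0,0,z+173];print(t,((X-s["eef_pos"])@R/10).round(2))
```

```text
0.95 [-0.38 -1.    2.29]
0.89 [-0.72 -1.93  2.94]
0.8 [-1.21 -3.26  4.01]
0.7 [-1.71 -4.64  5.34]
0.6 [-2.17 -5.89  6.8 ]
0.5 [-2.58 -7.    8.37]
0.4 [-2.93 -7.97 10.04]
0.3 [-3.23 -8.79 11.79]
0.2 [-3.47 -9.44 13.61]
0.1 [-3.65 -9.92 15.47]
0.05 [ -3.71 -10.09  16.42]
0 [ -3.76 -10.22  17.37]
-0.02 [ -3.77 -10.23  17.75]
```

>>> {"fn": "servo_tool", "kwargs": {
  "commands": [
    [-0.4,-1.0,2.2,0,0,0,0],
    [-0.7,-1.9,2.9,0,0,0,0],
    [-1.0,-2.6,3.5,0,0,0,0],
    [-1.2,-3.3,4.0,0,0,0,0],
    [-1.5,-4.0,4.7,0,0,0,0],
    [-1.7,-4.6,5.3,0,0,0,0],
    [-2.0,-5.3,6.1,0,0,0,0],
    [-2.2,-5.9,6.8,0,0,0,0],
    [-2.4,-6.4,7.6,0,0,0,0],
    [-2.6,-7.0,8.4,0,0,0,0],
    [-2.8,-7.5,9.2,0,0,0,0],
    [-2.9,-8.0,10.0,0,0,0,0]
  ]
}}

```text
clock: 6.58
eef_pos: [494.5, 178.1, 325.0]
orientation: [3.142, -0.002, 0.002]
force: [0.9, -4.7, 3.5]
width: -0.005
```

Run:
```python
from h import *
s=env.state();print(s["clock"],s["eef_pos"],s["orientation"],s["force"])
a=[]
for n in("side","scene"):
    p,d=eyes.snapshot(n);p=p[:,:,::-1].copy();cv2.imwrite(f"pics/{n}4.png",p);a.append(p)
cv2.imwrite("pics/c4.png",np.hstack([cv2.resize(a[0][80:300,190:410],(400,400)),cv2.resize(a[1][100:300,190:390],(400,400))]))
```

```text
6.575 [494.5431938  178.06690565 325.03017625] [ 3.14157364e+00 -1.68521141e-03  2.35319388e-03] [ 0.88143352 -4.66707769  3.45891747]
```

View pics/c4.png

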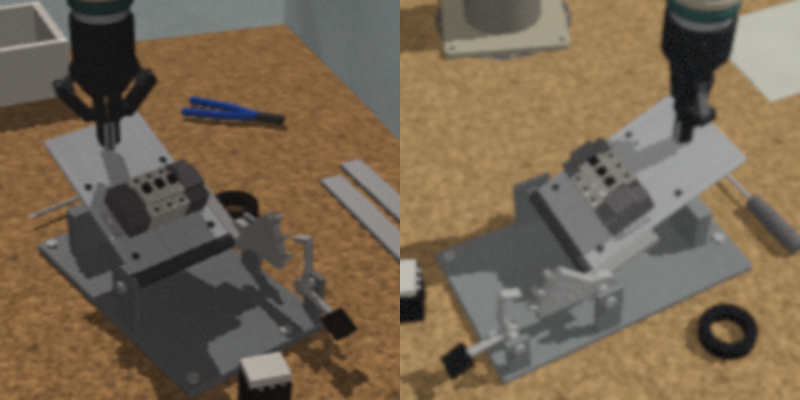

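The plate is swinging down: the fingertip is on the bare strip, side crop (108,140), at about 5 N, and the pawl is still down. I carry on to flat. Remaining from here: about (-0.9, -2.2, 7.4) cm.

>>> {"fn": "servo_tool", "kwargs": {
  "commands": [
    [-0.2,-0.4,0.9,0,0,0,0],
    [-0.3,-0.8,1.8,0,0,0,0],
    [-0.4,-1.1,2.7,0,0,0,0],
    [-0.5,-1.4,3.6,0,0,0,0],
    [-0.6,-1.7,4.5,0,0,0,0],
    [-0.7,-1.9,5.4,0,0,0,0],
    [-0.8,-2.1,6.1,0,0,0,0],
    [-0.8,-2.2,6.7,0,0,0,0],
    [-0.8,-2.2,7.1,0,0,0,0],
    [-0.8,-2.2,7.3,0,0,0,0],
    [-0.8,-2.2,7.3,0,0,0,0]
  ]
}}

```text
clock: 8.05
eef_pos: [486.0, 201.6, 252.4]
orientation: [-3.14, -0.001, -0.0]
force: [-0.7, -1.4, 10.1]
width: -0.001
```

>>> {"fn": "servo_tool", "kwargs": {
  "commands": [
    [0,0,0.1,0,0,0,0],
    [0,0,0.2,0,0,0,0],
    [0,0,0.3,0,0,0,0],
    [0,0,0.3,0,0,0,0],
    [0,0,0.3,0,0,0,0]
  ]
}}

```text
clock: 8.68
eef_pos: [485.9, 201.6, 252.2]
orientation: [-3.139, -0.0, -0.002]
force: [-3.9, -4.9, 29.8]
width: 0.001
```

The plate is at its hard stop: 30 N with no further travel, tip z about 79. I'll retreat straight up.

>>> {"fn": "servo_tool", "kwargs": {
  "commands": [
    [0,0,-1,0,0,0,0],
    [0,0,-4,0,0,0,0],
    [0,0,-8,0,0,0,0],
    [0,0,-12,0,0,0,0],
    [0,0,-15,0,0,0,0],
    [0,0,-15,0,0,0,0],
    [0,0,-15,0,0,0,0]
  ]
}}

```text
clock: 9.55
eef_pos: [485.0, 201.4, 401.3]
orientation: [-3.139, -0.002, 0.001]
force: [-0.3, 0.2, -0.7]
width: -0.002
```

Run:
```python
from h import *
s=env.state();print(s["clock"],s["eef_pos"],s["force"])
a=[]
for n in("side","scene"):
    p,d=eyes.snapshot(n);P=cloud(cam(n),d);p=p[:,:,::-1].copy();cv2.imwrite(f"pics/{n}5.png",p);a.append(p)
    v=np.load("frame.npy");ex=np.array([np.cos(v[2]),np.sin(v[2]),0]);ey=np.array([-ex[1],ex[0],0]);O=np.array([*v[:2],0])
    x=(P-O)@ex;y=(P-O)@ey;m=(x>125)&(x<205)&(abs(y)<60)&(P[...,2]>40)&(P[...,2]<130)
    print(n,m.sum(),np.median(P[...,2][m]),"slope",np.polyfit(x[m],P[...,2][m],1))
    m=(abs(x+168)<18)&(abs(y+89)<18)&(P[...,2]>25);print("tab z",m.sum(),np.median(P[...,2][m]))
cv2.imwrite("pics/c5.png",np.hstack([cv2.resize(a[0][80:300,190:410],(400,400)),cv2.resize(a[1][100:300,180:380],(400,400))]))
```

```text
9.55 [484.95426241 201.42067498 401.28376969] [-0.32149329  0.21105536 -0.74865328]
side 600 76.95826273592064 slope [2.5173703e-02 7.1961955e+01]
tab z 218 46.75711436678887
scene 1084 79.71681310188228 slope [-7.72079373e-03  8.00659276e+01]
tab z 206 50.264796165745906
```

View pics/c5.png

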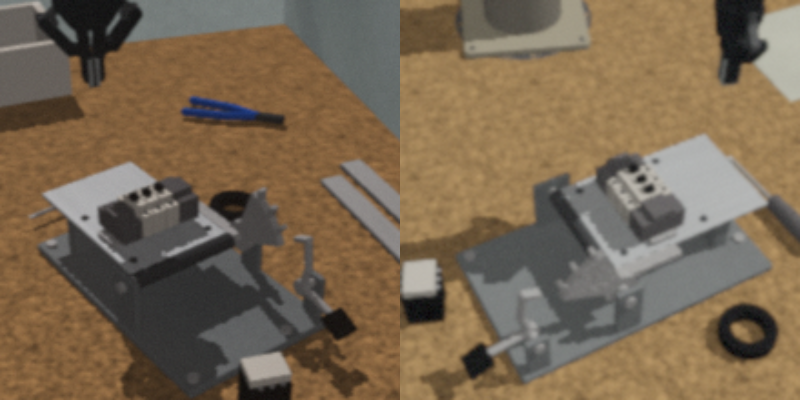

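The plate lies flat (height about 79, slope about 0). The tab is still down at about 49, the bystanders are where they were, and the arm is clear. Handing in.

```bash
python3 -c "
from workcell import order
print(order.job_done())"
```

```text
the job is handed in; nothing more can be done
None
```

I pressed the pawl tab down to its hard stop (16.5 N, fingertips about 53 mm above the bench). Then I pushed the plate's free edge down along its arc until it sat on its rest (30 N with no further travel). I retreated straight up and handed the job in; the last camera check was at about 9.6 s on the robot's clock.

Checks before handing in:
- **Plate:** the free-edge strip measured 77 mm high in the side view and 80 mm in the scene view, against 79 mm expected when flat. The slopes were +0.025 and -0.008 rad, both under the 0.05 limit.
- **Pawl:** the tab stood at 47 mm in the side view and 50 mm in the scene view, against about 49 mm when fully pressed. The pawl is still free.
- **Bystanders:** the contactor, screwdriver and tape looked unmoved in the pictures. I did not measure their positions afterwards.
- **Arm:** it is clear of everything, with under 1 N on the wrist.

Some measurements disagreed. The side and scene views differ by 2 to 4 mm on those heights. At the start, the base corners fitted the stand's outline only to within about 14 mm, and tab positions from the three cameras differed by up to about 10 mm. None of this affected the result.

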